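# Walk the heavy battery home into its charging dock

## Task

Walk the heavy white battery back onto its charging dock: it is too heavy to shove squarely, so push its near side at alternate ends, swinging one corner ahead at a time, never leaning on it with more than about 20 N. Finish with the battery upright, centred on and square to the dock, pushed fully home so that it presses both brass spring contacts in, and let go of it; leave the other things on the bench alone.

Things in the scene. Friction and masses are not known exactly. Their poses are not given: they have to be found in the camera images.
- battery: Steel-cased backup battery, about 6.7 kg (varies), smooth white case, black top, 100 mm (its x) by 220 mm (its y) by 66 mm high, on four rubber feet 6 mm high at x +-22, y +-46 mm. Origin: middle of the underside, on the bench. x points from the near face to the rear face, the one for the dock, which has two copper plates 46 mm wide at y +-60 mm. 25 N on it is too much.
- push_left (a point): Red mark, 12 x 26 mm, on the battery's near face (x -50 mm) close to its left end (y +92 mm), 27 mm up (15 to 50 mm up will do). Pushed here it slides at 10 to 16 N (at the face's middle only at 23 to 28 N) and turns about a point some 35 mm past its middle towards the other end; so its middle goes ahead by about 0.27 of this end's travel.
- push_right (a point): The same mark at the right end (y -92 mm).
- dock: Charging dock, fixed: grey block with soft black rubber facing, 40 mm deep, 250 mm wide, 61 mm high. Origin: on the bench, at the middle of its upright front face, which looks to the robot; x points into the dock, away from the battery, y to the left. Home, the battery's rear face lies on this face: its origin is then at (-50, 0) mm in this frame, with the same yaw.
- contact_left (a joint): Left brass spring contact of the dock: a pin 14 mm across at y +60 mm, 35 mm up, standing 6 mm out of the front face at 0 and pushed in along the dock's x. Value: depth pressed in m, 0.006 when flush with the face, where the battery meets the solid dock. Spring 0.3 N at first, 2.1 N at 6 mm; the battery's friction holds it in.
- contact_right (a joint): Right brass spring contact, the same at y -60 mm.
- oil_bottle: Cream oil bottle with red nozzle, 46 mm across, 150 mm tall, standing at the left. Origin: middle of the underside. Not to be disturbed.
- pin_tin: Flat blue and white tin, 66 x 94 x 30 mm, at the left. Origin: middle of the underside. Not to be disturbed.
- padlock: Brass padlock, 71 x 46 x 20 mm, lying near at the left. Origin: middle of the underside. Not to be disturbed.
- tape_measure: Yellow tape measure, 64 x 78 x 35 mm, at the right. Origin: middle of the underside. Not to be disturbed.

How it is judged (in metres and radians):
On the way:
1. the battery has been walked up to the dock (its middle within 70 mm of the dock's face) (x of battery in the frame of dock above -0.07 m), for 0.1 s.
At the end, for the whole second after the job is handed in: Both contacts are pressed in more than 4.2 of their 6 mm, the battery stands upright, still, within 16 mm of the dock's middle sideways and square to it within 0.03 rad (value of joint each of contact_left, contact_right above 0.0042 m and y of battery in the frame of dock between -0.016 and 0.016 m and angle between the x axis of battery and the x axis of dock, either way round below 0.03 rad and angle between battery's own z axis and vertical below 0.05 rad and linear speed of battery below 0.01 m/s); the robot touches nothing.
It fails at once if the robot presses on the battery with more than 25 N (contact force between any of the arm, the fingers and battery above 25 N).
It fails at once if the battery is tipped or lifted (angle between battery's own z axis and vertical above 0.12 rad or height (world z) of battery above 0.012 m).
It fails at once if a bystander is moved more than 15 mm (distance of any of oil_bottle, pin_tin, padlock, tape_measure from where it was at the start of the episode above 0.015 m).
It also fails if it takes over 72 s, if anything falls off the work surface, if the arm or the gripper's body presses on something with over 40 N, if the wrist force passes 120 N, or if a joint passes its speed limit or range.

## Robot

A 7-joint arm with a two-finger parallel gripper is mounted at the origin on a cart in front of the work surface, level with it; the furniture and walls round the work are solid. World frame = base frame: x ahead of the robot, y to its left, z up, the work surface at z = 0. Lengths are in m, angles in degrees, forces in N, time in s.
With the tool pointing down it reaches from about 0.4 to 0.875 m from the base axis. Payload 4.4 kg.
Tool frame: the origin (TCP) lies at the very end of the fingers, on their centre line; the grasp point (between the pads) lies 19 mm behind it (grasp_offset is the distance from the TCP to the grasp point, in m); z points along the fingers, y is the direction in which the jaws open and shut (so a half turn about z gives the same grasp; the last joint's range is limited). The gripper opens to 85 mm and grips with 20 to 120 N. Pads are 22 mm wide; open, the fingers measure 114 mm over their backs; the gripper's body (76 mm by 85 mm) begins 54 mm behind the grasp point. The pads swing forward as they close: fully open they stand 13 mm farther back than shut.
Start: joints at [69.855, 36.005, 2.206, 86.941, -1.547, 57.084, -1.146], TCP at [0.183, -0.624, 0.231] pointing down, gripper open.
Joint ranges: [-175.42, 175.42], [-21.48, 121.26], [-71.46, 75.88], [10.55, 141.38], [-63.04, 243.04], [13.31, 113.54], [-168.57, 168.57]. Speed limits (degrees/s): [147.25, 147.25, 180, 180, 180, 180, 180].

## Interface

Orientations are given as [roll, pitch, yaw] about the fixed x, y, z axes, in that order (R = Rz(yaw) Ry(pitch) Rx(roll)).
In Python, from cell import * gives the robot as it stands.
- The arm moves only by the tool send_rows, never from a script. Its argument "moves" is text: rows parted by semicolons, each of 5 numbers parted by spaces: the shift along the tool's x, y, z in m, then the turn about the tool's z in degrees, then the finger opening in m, from 0 to 0.0854. In form: x y z twist claw; .... A call has exactly 5 rows; each row shifts and turns the commanded pose from where the row before left it, along the tool's axes as they then stand; what a row does not reach is not made up. A row lasts 1/8 s, in which the tool goes at most 62.5 mm and 10.7 degrees, less where a joint would pass 70% of its speed; a pose out of reach is approached as far as the arm can. A call is refused whole if a number of a shift passes 0.0625 or a number of a turn 10.7, either way. A call with a gripper value outside its range is refused whole. The fingers move at their own pace and stop on an object; "force" is the grip in N (left out, the last holds). Time passes only in rows, so rows that do not move let the fingers close, or fill a call up. It gives the time, the measured TCP pose, the force and the opening at its end, in the units of the state.
- get_obs(): the state, without advancing time (a new reading comes with each control period).
- snapshot(name): name is "scene" or "side" or "wrist"; returns a dict with "frame" (400x640x3 uint8, blue, green, red), "z_map" (400x640 float32, m along the optical axis (not along the pixel's ray), 0 where there is no reading), "K" (3x3 intrinsics, pixels), "k1" (the pictures are not rectified: a ray, as slopes to the right and down, at radius r is drawn at 1 + k1 r^2 times it, then the intrinsics apply), "R" (3x3) and "t" (3): a world point X has camera coordinates R X + t. Camera axes: x right, y down, z forward; pixel columns grow to the right and rows downward; lengths in m; the calibration is good to about 2 mm. A picture is of the moment at which its call begins.
- finish_job(): hands the job in, once; it reports no verdict.
The state is a dict: "time": time; "q": joint angles; "dq": joint speeds; "effort": joint torques, N m; "ee_pos": TCP position; "orientation": TCP orientation; "force": force on the tool from outside, world axes, zero at the start; "torque": the same for the moment, N m; "width": opening from 0.0 (shut) to 1.0 (fully open).
Only numpy, scipy, OpenCV 4.12 (cv2) and the standard library are available. Lean on these libraries where they do the work, as an engineer would, in place of code of your own. Each camera call takes 0.05 s, during which the arm holds its last target. There are 200 camera calls.

## Working session

There is one attempt and no reset: what is moved stays moved. The work goes in short steps, Python scripts to look and compute and a tool call to move; the robot and the scene stay as the last step left them, time stands still between calls to the robot, and variables do not carry over. Pictures are saved under pics/ and viewed, about 8 in all and at most 12, crops included, and the job is handed in when it is done.

Besides the shell and the picture viewer there is one more tool, called after "Request:" by a JSON object that holds its "op" and its "data", one argument or row to a line. send_rows: Moves the arm, as the interface text tells. Its arguments: {"type":"object","properties":{"moves":{"type":"string"},"force":{"type":"number"}},"required":["moves"]}

```bash
ls; mkdir -p pics; cat > h.py <<'E'
from cell import *
import numpy as np, cv2
def world(s):
    "world xyz per pixel, from the depth map"
    h,w=s["z_map"].shape
    K=np.array(s["K"],float);R=np.array(s["R"]);t=np.array(s["t"])
    u,v=np.meshgrid(np.arange(w),np.arange(h))
    p=np.stack([u,v],-1).reshape(-1,1,2).astype(np.float64)
    n=cv2.undistortPoints(p,K,np.array([s["k1"],0,0,0,0.])).reshape(h,w,2)
    z=s["z_map"]
    c=np.dstack([n*z[...,None],z])
    W=(c-t)@R
    W[z==0]=np.nan
    return W
E
python3 - <<'E'
from h import *
o=get_obs();print(o)
for n in("scene","side"):
    s=snapshot(n);cv2.imwrite(f"pics/{n}0.png",s["frame"]);np.savez(f"{n}0.npz",**s)
    print(n,-np.array(s["R"]).T@s["t"],s["k1"])
E
```

```text
pics
{'time': 0.0, 'q': array([69.85573418, 36.06043604,  2.20291964, 86.99568813, -1.54480819,
       57.08408474, -1.1466414 ]), 'dq': array([-0.00852506, -0.03890053, -0.00789931,  0.10623028, -0.08211757,
        0.01411988, -0.04154218]), 'effort': array([-4.42141300e-04, -5.63404226e+01,  1.22624215e+00, -1.93441969e+01,
        1.11045488e-02,  1.06328301e-02, -2.26160603e-05]), 'ee_pos': array([ 0.18307801, -0.62303155,  0.23037377]), 'orientation': array([-1.79889534e+02,  3.57518934e-03,  1.63743856e+01]), 'force': array([-0.4167969 ,  0.20138016, -0.39982587]), 'torque': array([-0.02006735, -0.02814974, -0.02137706]), 'width': 0.9974710333034029}
scene [0.09709672 0.72664347 0.83561384] 0.004421329685840673
side [-0.01477644  1.10625319  0.77896486] -0.06931231268576885
```

View pics/scene0.png

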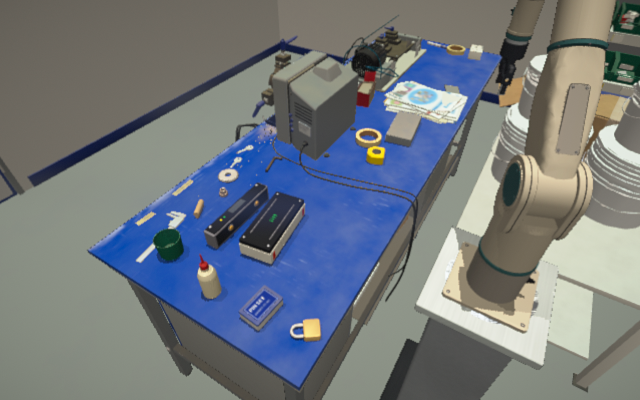

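View pics/side0.png

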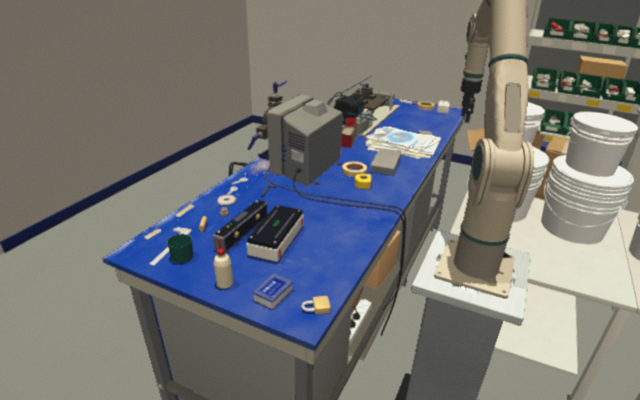

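The battery (white/black, about (273,227) in the scene picture) stands in front of the dock (about (237,215)). The bottle (209,277), tin (262,307) and padlock (306,329) are on the left, and the tape measure (376,155) is on the right. Next I measure.

```bash
python3 - <<'E'
from h import *
for n in("scene","side"):
    s=dict(np.load(f"{n}0.npz"));W=world(s)
    for k,(u,v) in dict(batt=(273,220),dock=(228,225),bottle=(209,285),tin=(262,307),lock=(312,330),tape=(376,155)).items():
        if n=="scene": print(k,W[v,u].round(4))
    m=(W[...,2]>.03)&(W[...,2]<.09)&(W[...,0]>.3)&(W[...,0]<1.1)&(W[...,1]>-.15)&(W[...,1]<.5)
    m=m.astype(np.uint8)
    c,l,st,ce=cv2.connectedComponentsWithStats(m)
    for i in range(1,c):
        if st[i,4]<60: continue
        P=W[l==i]
        print(n,i,st[i],P.min(0).round(3),P.max(0).round(3))
        zt=np.percentile(P[:,2],90)
        for lo,hi in((.054,.064),(.064,.08)):
            T=P[(P[:,2]>lo)&(P[:,2]<hi)]
            if len(T)>50: print('  ',lo,np.median(T[:,2]),cv2.minAreaRect((T[:,:2]*1000).astype(np.float32)))
E
```

```text
batt [0.5887 0.1586 0.0661]
dock [0.6968 0.23   0.0504]
bottle [0.5963 0.4116 0.0581]
tin [0.4612 0.3811 0.0312]
lock [0.3297 0.3649 0.0223]
tape [ 0.4868 -0.3273  0.0307]
scene 2 [ 204  183   64   61 1260] [0.691 0.041 0.03 ] [0.737 0.291 0.066]
   0.054 0.06073045202401206 ((715.377685546875, 167.0008087158203), (42.01602554321289, 248.77932739257812), 0.2610167860984802)
scene 3 [ 239  192   66   68 2433] [0.53  0.041 0.03 ] [0.653 0.269 0.071]
   0.054 0.06236101768176057 ((592.8077392578125, 153.7218780517578), (96.95337677001953, 217.64825439453125), 7.455902576446533)
   0.064 0.0662172231979614 ((593.4598999023438, 154.3206329345703), (95.95215606689453, 216.22654724121094), 7.504406452178955)
scene 4 [153 229  29  27 452] [0.764 0.326 0.03 ] [0.838 0.397 0.063]
   0.054 0.05854547909707155 ((799.8027954101562, 361.0376892089844), (71.79735565185547, 70.74829864501953), 24.102556228637695)
scene 5 [197 266  23  28 336] [0.589 0.38  0.03 ] [0.629 0.422 0.09 ]
   0.064 0.07409628193835463 ((604.03955078125, 405.1805419921875), (44.5318603515625, 26.23945426940918), 52.173969268
[... 506 characters left out ...]
73 ((589.6348876953125, 155.45169067382812), (95.90684509277344, 215.00953674316406), 6.690441131591797)
side 4 [167 233  25  23 398] [0.763 0.323 0.03 ] [0.836 0.397 0.063]
   0.054 0.057904329853627305 ((799.2100830078125, 359.595947265625), (72.56797790527344, 72.50132751464844), 82.96600341796875)
side 7 [214 256  19  25 332] [0.587 0.383 0.03 ] [0.628 0.424 0.09 ]
   0.054 0.05898819579534418 ((602.4049072265625, 407.6472473144531), (46.24317932128906, 22.988428115844727), 45.39862060546875)
   0.064 0.07218490753978818 ((602.660400390625, 407.52545166015625), (44.802459716796875, 24.51194190979004), 46.52970504760742)
side 9 [256 273  30  27 279] [0.437 0.329 0.03 ] [0.498 0.424 0.035]
```

```bash
python3 - <<'E'
from h import *
s=dict(np.load("scene0.npz"));W=world(s)
for y in np.arange(-.7,.4,.1):
    m=(W[...,1]>y)&(W[...,1]<y+.1)&(W[...,0]>.25)&(W[...,0]<1)
    f=lambda z:(lambda a:(a.min().round(3) if a.size else None))(W[...,0][m&(W[...,2]>z)&(W[...,2]<.5)])
    print(y.round(2),'min x above z .008/.05/.15:',f(.008),f(.05),f(.15))
for u,v in((410,195),(380,190),(350,178),(412,220),(330,165)):print(u,v,W[v,u].round(3))
E
```

```text
-0.7 min x above z .008/.05/.15: 0.344 0.675 None
-0.6 min x above z .008/.05/.15: 0.417 0.665 0.666
-0.5 min x above z .008/.05/.15: 0.416 0.663 0.663
-0.4 min x above z .008/.05/.15: 0.458 0.662 0.664
-0.3 min x above z .008/.05/.15: 0.311 0.661 0.663
-0.2 min x above z .008/.05/.15: 0.307 0.663 0.664
-0.1 min x above z .008/.05/.15: 0.789 None None
-0.0 min x above z .008/.05/.15: 0.55 0.553 None
0.1 min x above z .008/.05/.15: 0.538 0.539 None
0.2 min x above z .008/.05/.15: 0.53 0.533 None
0.3 min x above z .008/.05/.15: 0.308 0.589 0.612
410 195 [ 0.31  -0.223 -0.001]
380 190 [ 0.407 -0.194 -0.001]
350 178 [ 0.523 -0.197 -0.001]
412 220 [ 0.398 -0.801 -0.681]
330 165 [ 0.621 -0.227 -0.004]
```

Request:
{"op": "send_rows", "data": {
  "moves": "0 0 0 8.2 0; 0 0 0 8.2 0; 0.035 -0.05 0 0 0; 0.035 -0.05 0 0 0; 0.035 -0.05 0 0 0",
  "force": 40
}}

```text
time: 0.72
ee_pos: [0.2893, -0.4718, 0.2309]
orientation: [-180.0, -0.0, -0.0]
force: [1.7, 0.4, 0.2]
width: 0.0
```

Request:
{"op": "send_rows", "data": {
  "moves": "0.025 -0.055 0 0 0; 0.025 -0.055 0 0 0; 0.025 -0.055 0 0 0; 0.025 -0.055 0 0 0; 0.025 -0.055 0 0 0"
}}

```text
time: 1.35
ee_pos: [0.414, -0.1969, 0.2313]
orientation: [180.0, -0.0, -0.0]
force: [1.1, -0.7, -0.4]
width: -0.003
```

Request:
{"op": "send_rows", "data": {
  "moves": "0.016 -0.057 0 0 0; 0.016 -0.057 0 0 0; 0.016 -0.057 0 0 0; 0.016 -0.057 0.02 0 0; 0.016 -0.025 0.05 0 0"
}}

```text
time: 1.98
ee_pos: [0.496, 0.0587, 0.1622]
orientation: [-179.8, -0.4, 0.3]
force: [1.6, -0.5, -0.1]
width: -0.001
```

Request:
{"op": "send_rows", "data": {
  "moves": "0 0 0.05 0 0; 0 0 0.05 0 0; 0 0 0.025 0 0; 0 0 0.006 0 0; 0 0 0 0 0"
}}

```text
time: 2.6
ee_pos: [0.4938, 0.0542, 0.0305]
orientation: [-180.0, -0.0, -0.0]
force: [0.6, -0.3, -0.1]
width: 0.002
```

Request:
{"op": "send_rows", "data": {
  "moves": "0 0 0 -10.7 0; 0.016 0.009 0 0 0; 0.012 0 0 0 0; 0.005 0 0 0 0; 0.002 0 0 0 0"
}}

```text
time: 3.22
ee_pos: [0.5297, 0.0523, 0.0306]
orientation: [-180.0, -0.0, 10.7]
force: [-0.5, 0.2, 0.2]
width: 0.001
```

Request:
{"op": "send_rows", "data": {
  "moves": "0.0015 0 0 0 0; 0.0015 0 0 0 0; 0.0015 0 0 0 0; 0.001 0 0 0 0; 0.001 0 0 0 0"
}}

```text
time: 3.85
ee_pos: [0.5361, 0.053, 0.0303]
orientation: [-180.0, 0.0, 10.7]
force: [0.3, -0.5, 0.3]
width: 0.003
```

Request:
{"op": "send_rows", "data": {
  "moves": "0.001 0 0 0 0; 0.001 0 0 0 0; 0.001 0 0 0 0; 0.001 0 0 0 0; 0.001 0 0 0 0"
}}

```text
time: 4.47
ee_pos: [0.541, 0.054, 0.0303]
orientation: [180.0, -0.0, 10.7]
force: [0.6, -0.2, 1.1]
width: -0.0
```

Request:
{"op": "send_rows", "data": {
  "moves": "0.001 0 0 0 0; 0.001 0 0 0 0; 0.001 0 0 0 0; 0.001 0 0 0 0; 0.001 0 0 0 0"
}}

```text
time: 5.1
ee_pos: [0.5442, 0.0546, 0.03]
orientation: [-180.0, 0.2, 10.7]
force: [-4.6, 0.2, 1.3]
width: -0.003
```

Request:
{"op": "send_rows", "data": {
  "moves": "0.001 0 0 0 0; 0.001 0 0 0 0; 0.001 0 0 0 0; 0.001 0 0 0 0; 0.001 0 0 0 0"
}}

```text
time: 5.72
ee_pos: [0.5443, 0.0545, 0.0291]
orientation: [-180.0, 0.8, 10.6]
force: [-11.9, -1.4, 2.0]
width: 0.0
```

Request:
{"op": "send_rows", "data": {
  "moves": "0.001 0 0 0 0; 0.001 0 0 0 0; 0.001 0 0 0 0; 0.001 0 0 0 0; 0.001 0 0 0 0"
}}

```text
time: 6.35
ee_pos: [0.5461, 0.0541, 0.0284]
orientation: [180.0, 1.1, 10.6]
force: [-15.0, -4.6, 4.0]
width: 0.001
```

Request:
{"op": "send_rows", "data": {
  "moves": "0.001 0 0 0 0; 0.001 0 0 0 0; 0.001 0 0 0 0; 0.001 0 0 0 0; 0.001 0 0 0 0"
}}

```text
time: 6.98
ee_pos: [0.5508, 0.0542, 0.0282]
orientation: [179.9, 1.2, 10.6]
force: [-15.0, -6.1, 0.6]
width: 0.002
```

Request:
{"op": "send_rows", "data": {
  "moves": "0.0015 0 0 0 0; 0.0015 0 0 0 0; 0.0015 0 0 0 0; 0.0015 0 0 0 0; 0.0015 0 0 0 0"
}}

```text
time: 7.6
ee_pos: [0.5579, 0.0547, 0.0278]
orientation: [179.9, 1.2, 10.6]
force: [-14.5, -7.4, -0.1]
width: 0.001
```

Request:
{"op": "send_rows", "data": {
  "moves": "0.002 0 0 0 0; 0.002 0 0 0 0; 0.002 0 0 0 0; 0.002 0 0 0 0; 0.001 0 0 0 0"
}}

```text
time: 8.22
ee_pos: [0.5672, 0.0558, 0.0277]
orientation: [179.8, 1.2, 10.5]
force: [-13.2, -7.9, -1.0]
width: 0.001
```

Request:
{"op": "send_rows", "data": {
  "moves": "-0.02 0 0 0 0; -0.05 0 0 0 0; -0.005 -0.06 0 0 0; 0 -0.06 0 0 0; 0 -0.06 0 0 0"
}}

```text
time: 8.85
ee_pos: [0.4709, 0.2261, 0.0307]
orientation: [-179.9, -0.2, 10.6]
force: [1.1, -0.7, -0.5]
width: 0.0
```

```bash
cat > loc.py <<'E'
from h import *
import sys
def rect(T):
    (c,wh,a)=cv2.minAreaRect((T[:,:2]*1000).astype(np.float32))
    if wh[0]>wh[1]: a-=90
    return np.array(c),a
def look(name="scene"):
    s=snapshot(name);W=world(s);z=W[...,2]
    x,y=W[...,0],W[...,1]
    def comp(m):
        c,l,st,_=cv2.connectedComponentsWithStats(m.astype(np.uint8))
        return l==1+np.argmax(st[1:,4])
    reg=(y>0)&(y<.33)
    B=W[comp(reg&(z>.0635)&(z<.072)&(x>.48)&(x<.72))]
    b,a=rect(B)
    return s,W,b,a,len(B)
if __name__=="__main__":
    off=dict(scene=(0,0),side=(-3,0))
    for n in("scene","side"):
        s,W,b,a,k=look(n)
        print(n,b.round(1),a.round(2),k)
        cv2.imwrite(f"pics/{n}_{get_obs()['time']:.1f}.png",s["frame"])
    # predicted near-face marks
    t=np.radians(a);R=np.array([[np.cos(t),-np.sin(t)],[np.sin(t),np.cos(t)]])
    for nm,p in(("L",(-50,92)),("R",(-50,-92)),("rearL",(50,110)),("rearR",(50,-110))):print(nm,(b+R@p).round(1))
    o=get_obs();print(o["time"],o["ee_pos"].round(4),o["orientation"].round(1))
E
python3 loc.py
```

```text
Traceback (most recent call last):
  File "loc.py", line 21, in <module>
    print(n,b.round(1),a.round(2),k)
                       ^^^^^^^
AttributeError: 'float' object has no attribute 'round'
```

```bash
sed -i 's/a-=90\n/&/; s/return np.array(c),a$/return np.array(c),np.float64(a)/' loc.py; python3 loc.py
```

```text
scene [599.6 157. ] 18.29 1136
side [596.2 158.2] 17.81 705
L [520.5 230.5]
R [576.7  55.3]
rearL [610.2 278.2]
rearR [677.4  68.8]
9.0 [0.4696 0.2296 0.0306] [-179.8   -0.2   11.2]
```

Request:
{"op": "send_rows", "data": {
  "moves": "0.014 0.009 0 0 0; 0.010 0 0 0 0; 0.005 0 0 0 0; 0.002 0 0 0 0; 0.001 0 0 0 0"
}}

```text
time: 9.62
ee_pos: [0.5028, 0.2206, 0.0302]
orientation: [-180.0, 0.0, 10.7]
force: [-0.5, -0.2, 0.2]
width: -0.003
```

Request:
{"op": "send_rows", "data": {
  "moves": "0.001 0 0 0 0; 0.001 0 0 0 0; 0.001 0 0 0 0; 0.001 0 0 0 0; 0.001 0 0 0 0"
}}

```text
time: 10.25
ee_pos: [0.5079, 0.2218, 0.0303]
orientation: [180.0, -0.0, 10.7]
force: [0.1, -1.0, -0.2]
width: 0.002
```

Request:
{"op": "send_rows", "data": {
  "moves": "0.001 0 0 0 0; 0.001 0 0 0 0; 0.001 0 0 0 0; 0.001 0 0 0 0; 0.001 0 0 0 0"
}}

```text
time: 10.88
ee_pos: [0.5126, 0.2226, 0.0303]
orientation: [180.0, 0.0, 10.7]
force: [-1.7, -0.6, -0.2]
width: 0.0
```

Request:
{"op": "send_rows", "data": {
  "moves": "0.001 0 0 0 0; 0.001 0 0 0 0; 0.001 0 0 0 0; 0.001 0 0 0 0; 0.001 0 0 0 0"
}}

```text
time: 11.5
ee_pos: [0.5129, 0.2221, 0.0293]
orientation: [179.9, 0.6, 10.7]
force: [-8.6, -1.4, 1.2]
width: -0.001
```

Request:
{"op": "send_rows", "data": {
  "moves": "0.001 0 0 0 0; 0.001 0 0 0 0; 0.001 0 0 0 0; 0.001 0 0 0 0; 0.001 0 0 0 0"
}}

```text
time: 12.12
ee_pos: [0.5131, 0.2217, 0.0284]
orientation: [179.8, 1.1, 10.7]
force: [-16.2, -3.3, 3.1]
width: 0.001
```

Request:
{"op": "send_rows", "data": {
  "moves": "0.001 0 0 0 0; 0.001 0 0 0 0; 0.001 0 0 0 0; 0.0015 0 0 0 0; 0.0015 0 0 0 0"
}}

```text
time: 12.75
ee_pos: [0.5188, 0.224, 0.0282]
orientation: [179.9, 1.1, 10.8]
force: [-15.4, -1.0, 2.2]
width: -0.005
```

Request:
{"op": "send_rows", "data": {
  "moves": "0.002 0 0 0 0; 0.002 0 0 0 0; 0.002 0 0 0 0; 0.002 0 0 0 0; 0.002 0 0 0 0"
}}

```text
time: 13.38
ee_pos: [0.5281, 0.2266, 0.028]
orientation: [179.9, 1.1, 10.8]
force: [-16.5, -0.0, 1.1]
width: 0.002
```

Request:
{"op": "send_rows", "data": {
  "moves": "0.002 0 0 0 0; 0.002 0 0 0 0; 0.002 0 0 0 0; 0.002 0 0 0 0; 0.002 0 0 0 0"
}}

```text
time: 14.0
ee_pos: [0.5373, 0.2292, 0.0276]
orientation: [180.0, 1.2, 10.8]
force: [-15.9, 2.2, -0.0]
width: -0.002
```

Request:
{"op": "send_rows", "data": {
  "moves": "0.002 0 0 0 0; 0.002 0 0 0 0; 0.001 0 0 0 0; -0.02 0 0 0 0; -0.04 0 0 0 0"
}}

```text
time: 14.62
ee_pos: [0.4963, 0.2198, 0.0305]
orientation: [-179.9, -0.3, 10.6]
force: [0.3, 1.1, -0.3]
width: -0.002
```

Request:
{"op": "send_rows", "data": {
  "moves": "0 0.055 0 0 0; 0 0.055 0 0 0; 0 0.055 0 0 0; 0 0.002 0 0 0; 0 0 0 0 0"
}}

```text
time: 15.25
ee_pos: [0.5259, 0.0553, 0.0305]
orientation: [-180.0, -0.1, 10.6]
force: [0.3, -0.1, 0.2]
width: 0.0
```

```bash
python3 loc.py
```

```text
scene [609.6 156.1] 3.78 1749
side [606.7 157.5] 2.9 767
L [552.1 246.8]
R [561.4  63.1]
rearL [651.1 269.9]
rearR [662.2  50.1]
15.35 [0.5253 0.057  0.0304] [-1.799e+02 -1.000e-01  1.080e+01]
```

Request:
{"op": "send_rows", "data": {
  "moves": "0.010 0 0 5.7 0; 0.008 0 0 0 0; 0.003 0 0 0 0; 0.0015 0 0 0 0; 0.001 0 0 0 0"
}}

```text
time: 15.98
ee_pos: [0.548, 0.0581, 0.0303]
orientation: [-180.0, 0.0, 5.0]
force: [0.6, -0.7, -0.2]
width: -0.001
```

Request:
{"op": "send_rows", "data": {
  "moves": "0.001 0 0 0 0; 0.001 0 0 0 0; 0.001 0 0 0 0; 0.001 0 0 0 0; 0.001 0 0 0 0"
}}

```text
time: 16.6
ee_pos: [0.5533, 0.0585, 0.0303]
orientation: [180.0, -0.0, 5.0]
force: [-0.4, -0.8, -0.0]
width: 0.003
```

Request:
{"op": "send_rows", "data": {
  "moves": "0.001 0 0 0 0; 0.001 0 0 0 0; 0.001 0 0 0 0; 0.001 0 0 0 0; 0.001 0 0 0 0"
}}

```text
time: 17.23
ee_pos: [0.5549, 0.0585, 0.0297]
orientation: [180.0, 0.4, 5.0]
force: [-6.9, -1.2, 1.1]
width: 0.001
```

Request:
{"op": "send_rows", "data": {
  "moves": "0.001 0 0 0 0; 0.001 0 0 0 0; 0.0015 0 0 0 0; 0.0015 0 0 0 0; 0.0015 0 0 0 0"
}}

```text
time: 17.85
ee_pos: [0.555, 0.0582, 0.0284]
orientation: [179.9, 1.1, 5.0]
force: [-15.3, -1.2, 3.1]
width: 0.001
```

Request:
{"op": "send_rows", "data": {
  "moves": "0.0015 0 0 0 0; 0.0015 0 0 0 0; 0.002 0 0 0 0; 0.002 0 0 0 0; 0.002 0 0 0 0"
}}

```text
time: 18.48
ee_pos: [0.5635, 0.057, 0.028]
orientation: [179.8, 1.2, 4.9]
force: [-16.2, -4.3, 1.4]
width: 0.005
```

Request:
{"op": "send_rows", "data": {
  "moves": "0.002 0 0 0 0; 0.002 0 0 0 0; 0.002 0 0 0 0; 0.002 0 0 0 0; 0.002 0 0 0 0"
}}

```text
time: 19.1
ee_pos: [0.5737, 0.0571, 0.0277]
orientation: [179.8, 1.2, 4.9]
force: [-14.1, -5.8, -0.9]
width: 0.0
```

Request:
{"op": "send_rows", "data": {
  "moves": "0.002 0 0 0 0; 0.002 0 0 0 0; 0.002 0 0 0 0; -0.03 0 0 0 0; -0.03 0 0 0 0"
}}

```text
time: 19.73
ee_pos: [0.5304, 0.0565, 0.0304]
orientation: [-180.0, -0.2, 5.0]
force: [0.6, 0.1, -0.7]
width: 0.0
```

Request:
{"op": "send_rows", "data": {
  "moves": "0 -0.059 0 0 0; 0 -0.059 0 0 0; 0 -0.059 0 0 0; 0 0 0 0 0; 0 0 0 0 0"
}}

```text
time: 20.35
ee_pos: [0.5151, 0.2328, 0.0304]
orientation: [180.0, -0.1, 5.0]
force: [0.4, -0.3, 0.4]
width: -0.001
```

```bash
python3 loc.py
```

```text
scene [614.3 186.3] 15.56 700
side [618.3 162.6] 17.76 530
L [542.7 234.9]
R [598.8  59.7]
rearL [632.4 282.6]
rearR [699.5  73. ]
20.45 [0.5153 0.2309 0.0304] [179.9  -0.    4.8]
```

Request:
{"op": "send_rows", "data": {
  "moves": "0.008 0.008 0 0 0; 0.002 0 0 0 0; 0.001 0 0 0 0; 0.001 0 0 0 0; 0.001 0 0 0 0"
}}

```text
time: 21.08
ee_pos: [0.528, 0.2262, 0.0303]
orientation: [-180.0, 0.0, 5.0]
force: [0.6, 0.0, -0.5]
width: 0.002
```

Request:
{"op": "send_rows", "data": {
  "moves": "0.001 0 0 0 0; 0.001 0 0 0 0; 0.001 0 0 0 0; 0.001 0 0 0 0; 0.001 0 0 0 0"
}}

```text
time: 21.7
ee_pos: [0.5332, 0.2264, 0.0303]
orientation: [180.0, -0.0, 5.0]
force: [0.3, 0.4, 0.4]
width: -0.001
```

Request:
{"op": "send_rows", "data": {
  "moves": "0.001 0 0 0 0; 0.001 0 0 0 0; 0.001 0 0 0 0; 0.001 0 0 0 0; 0.001 0 0 0 0"
}}

```text
time: 22.32
ee_pos: [0.5339, 0.2259, 0.0294]
orientation: [179.9, 0.5, 5.0]
force: [-7.7, -1.3, 1.9]
width: 0.002
```

Request:
{"op": "send_rows", "data": {
  "moves": "0.001 0 0 0 0; 0.001 0 0 0 0; 0.001 0 0 0 0; 0.001 0 0 0 0; 0.001 0 0 0 0"
}}

```text
time: 22.95
ee_pos: [0.5342, 0.2252, 0.0284]
orientation: [179.8, 1.0, 5.0]
force: [-14.3, -2.2, 3.0]
width: 0.001
```

Request:
{"op": "send_rows", "data": {
  "moves": "0.0013 -0.0006 0 0 0; 0.0013 -0.0006 0 0 0; 0.0013 -0.0006 0 0 0; 0.0013 -0.0006 0 0 0; 0.0015 -0.0007 0 0 0"
}}

```text
time: 23.58
ee_pos: [0.5399, 0.2291, 0.0282]
orientation: [179.8, 1.1, 5.1]
force: [-15.1, -1.4, 3.0]
width: -0.004
```

Request:
{"op": "send_rows", "data": {
  "moves": "0.0018 -0.0009 0 0 0; 0.0018 -0.0009 0 0 0; 0.0018 -0.0009 0 0 0; 0.0018 -0.0009 0 0 0; 0.0018 -0.0009 0 0 0"
}}

```text
time: 24.2
ee_pos: [0.5489, 0.2347, 0.0282]
orientation: [179.8, 1.0, 5.1]
force: [-15.1, -2.4, 2.9]
width: -0.003
```

Request:
{"op": "send_rows", "data": {
  "moves": "0.0018 -0.0009 0 0 0; 0.0018 -0.0009 0 0 0; 0.0018 -0.0009 0 0 0; 0.0018 -0.0009 0 0 0; 0.0018 -0.0009 0 0 0"
}}

```text
time: 24.82
ee_pos: [0.5575, 0.2395, 0.0281]
orientation: [179.8, 1.0, 5.0]
force: [-16.0, -2.5, 2.8]
width: 0.003
```

Request:
{"op": "send_rows", "data": {
  "moves": "0.0018 -0.0007 0 0 0; 0.0018 -0.0007 0 0 0; 0.0018 -0.0007 0 0 0; 0.0018 -0.0007 0 0 0; 0.0015 -0.0006 0 0 0"
}}

```text
time: 25.45
ee_pos: [0.5659, 0.2439, 0.028]
orientation: [179.8, 1.0, 5.0]
force: [-16.3, -1.8, 2.6]
width: 0.001
```

Request:
{"op": "send_rows", "data": {
  "moves": "-0.02 0 0 0 0; -0.03 0 0 0 0; 0 0.06 0 0 0; 0 0.06 0 0 0; 0 0.058 0 0 0"
}}

```text
time: 26.08
ee_pos: [0.5423, 0.0622, 0.0307]
orientation: [180.0, -0.2, 5.0]
force: [1.4, -0.5, 0.1]
width: -0.001
```

```bash
python3 loc.py
```

```text
scene [626.1 160.2] -0.62 1721
side [624.7 161.1] -1.14 814
L [576.5 254.1]
R [572.9  70.2]
rearL [676.9 270.1]
rearR [672.5  50.2]
26.175 [0.5424 0.0538 0.0307] [ 1.797e+02 -1.000e-01  4.300e+00]
```

Request:
{"op": "send_rows", "data": {
  "moves": "0.010 -0.008 0 0 0; 0.003 0 0 0 0; 0.001 0 0 0 0; 0.001 0 0 0 0; 0.001 0 0 0 0"
}}

```text
time: 26.8
ee_pos: [0.5557, 0.0736, 0.0303]
orientation: [180.0, 0.0, 5.0]
force: [-0.6, -0.9, -0.1]
width: 0.001
```

Request:
{"op": "send_rows", "data": {
  "moves": "0.001 0 0 0 0; 0.001 0 0 0 0; 0.001 0 0 0 0; 0.001 0 0 0 0; 0.001 0 0 0 0"
}}

```text
time: 27.42
ee_pos: [0.5609, 0.0737, 0.0303]
orientation: [-180.0, 0.0, 5.0]
force: [-0.1, 0.6, 0.8]
width: -0.002
```

Request:
{"op": "send_rows", "data": {
  "moves": "0.001 0 0 0 0; 0.001 0 0 0 0; 0.001 0 0 0 0; 0.001 0 0 0 0; 0.001 0 0 0 0"
}}

```text
time: 28.05
ee_pos: [0.563, 0.0739, 0.0297]
orientation: [180.0, 0.3, 5.0]
force: [-6.2, -0.0, 1.1]
width: 0.003
```

Request:
{"op": "send_rows", "data": {
  "moves": "0.001 0 0 0 0; 0.001 0 0 0 0; 0.001 0 0 0 0; 0.0015 0 0 0 0; 0.0015 0 0 0 0"
}}

```text
time: 28.68
ee_pos: [0.5631, 0.0739, 0.0286]
orientation: [180.0, 1.0, 5.0]
force: [-15.9, -0.9, 3.2]
width: -0.005
```

Request:
{"op": "send_rows", "data": {
  "moves": "0.0015 0.0003 0 0 0; 0.0015 0.0003 0 0 0; 0.0018 0.0003 0 0 0; 0.0018 0.0003 0 0 0; 0.0018 0.0003 0 0 0"
}}

```text
time: 29.3
ee_pos: [0.5702, 0.0717, 0.0281]
orientation: [179.9, 1.2, 4.9]
force: [-16.3, -2.6, 3.6]
width: -0.002
```

Request:
{"op": "send_rows", "data": {
  "moves": "0.0018 0.0003 0 0 0; 0.0018 0.0003 0 0 0; 0.0015 0.0003 0 0 0; 0.0015 0.0003 0 0 0; 0.0015 0.0003 0 0 0"
}}

```text
time: 29.92
ee_pos: [0.5778, 0.0701, 0.0278]
orientation: [179.8, 1.2, 4.9]
force: [-16.8, -5.6, 3.3]
width: 0.002
```

Request:
{"op": "send_rows", "data": {
  "moves": "0.001 0 0 0 0; -0.018 0 0 0 0; -0.018 0 0 0 0; 0 -0.059 0 0 0; 0 -0.059 0 0 0"
}}

```text
time: 30.55
ee_pos: [0.5451, 0.1884, 0.0308]
orientation: [-180.0, -0.2, 4.8]
force: [0.6, 0.0, -0.0]
width: 0.002
```

Request:
{"op": "send_rows", "data": {
  "moves": "0 -0.058 0 0 0; 0 0 0 0 0; 0.009 0 0 0 0; 0.004 0 0 0 0; 0.0015 0 0 0 0"
}}

```text
time: 31.18
ee_pos: [0.5541, 0.2449, 0.0304]
orientation: [180.0, -0.0, 4.8]
force: [0.2, 0.4, 0.8]
width: 0.002
```

Request:
{"op": "send_rows", "data": {
  "moves": "0.001 0 0 0 0; 0.001 0 0 0 0; 0.001 0 0 0 0; 0.001 0 0 0 0; 0.001 0 0 0 0"
}}

```text
time: 31.8
ee_pos: [0.5578, 0.2472, 0.0303]
orientation: [-180.0, -0.0, 5.0]
force: [0.1, 0.3, -0.1]
width: 0.001
```

Request:
{"op": "send_rows", "data": {
  "moves": "0.001 0 0 0 0; 0.001 0 0 0 0; 0.001 0 0 0 0; 0.001 0 0 0 0; 0.001 0 0 0 0"
}}

```text
time: 32.42
ee_pos: [0.5596, 0.2472, 0.0296]
orientation: [179.9, 0.4, 5.0]
force: [-7.4, -0.5, 2.3]
width: 0.002
```

Request:
{"op": "send_rows", "data": {
  "moves": "0.001 0 0 0 0; 0.001 0 0 0 0; 0.001 -0.0003 0 0 0; 0.001 -0.0004 0 0 0; 0.0013 -0.0006 0 0 0"
}}

```text
time: 33.05
ee_pos: [0.5596, 0.2476, 0.0284]
orientation: [179.8, 1.0, 5.0]
force: [-14.2, -2.6, 3.4]
width: 0.002
```

Request:
{"op": "send_rows", "data": {
  "moves": "0.0015 -0.0007 0 0 0; 0.0015 -0.0007 0 0 0; 0.0018 -0.0008 0 0 0; 0.0018 -0.0008 0 0 0; 0.0018 -0.0008 0 0 0"
}}

```text
time: 33.67
ee_pos: [0.5677, 0.252, 0.0283]
orientation: [179.8, 1.0, 5.0]
force: [-13.9, -2.2, 2.5]
width: -0.001
```

Request:
{"op": "send_rows", "data": {
  "moves": "0.0018 -0.0008 0 0 0; 0.0018 -0.0008 0 0 0; 0.0018 -0.0008 0 0 0; 0.0018 -0.0008 0 0 0; 0.0018 -0.0008 0 0 0"
}}

```text
time: 34.3
ee_pos: [0.5765, 0.257, 0.0281]
orientation: [179.8, 0.9, 5.0]
force: [-13.1, -2.7, 1.9]
width: 0.005
```

Request:
{"op": "send_rows", "data": {
  "moves": "-0.03 0 0 5 0; 0 0.062 0 0 0; 0 0.062 0 0 0; 0 0.062 0 0 0; 0 0 0 0 0"
}}

```text
time: 34.92
ee_pos: [0.5558, 0.0615, 0.0307]
orientation: [179.7, -0.1, -0.7]
force: [-0.3, 0.7, -0.9]
width: 0.001
```

```bash
python3 loc.py
```

```text
scene [634.7 162.2] -2.17 1680
side [631.6 162.2] -2.99 805
L [586.5 256.7]
R [576.9  72.9]
rearL [687.3 269.4]
rearR [675.8  49.7]
35.025 [0.5558 0.0691 0.0306] [-1.8e+02 -1.0e-01 -2.0e-01]
```

Request:
{"op": "send_rows", "data": {
  "moves": "0.005 0 0 0 0; 0.002 0 0 0 0; 0.001 0 0 0 0; 0.001 0 0 0 0; 0.001 0 0 0 0"
}}

```text
time: 35.65
ee_pos: [0.5646, 0.0701, 0.0303]
orientation: [180.0, 0.0, -0.0]
force: [0.4, -0.2, 0.2]
width: 0.002
```

Request:
{"op": "send_rows", "data": {
  "moves": "0.001 0 0 0 0; 0.001 0 0 0 0; 0.001 0 0 0 0; 0.001 0 0 0 0; 0.001 0 0 0 0"
}}

```text
time: 36.28
ee_pos: [0.5697, 0.07, 0.0303]
orientation: [-180.0, -0.0, -0.0]
force: [-0.2, -0.2, 0.2]
width: -0.003
```

Request:
{"op": "send_rows", "data": {
  "moves": "0.001 0 0 0 0; 0.001 0 0 0 0; 0.001 0 0 0 0; 0.001 0 0 0 0; 0.001 0 0 0 0"
}}

```text
time: 36.9
ee_pos: [0.5707, 0.0698, 0.0295]
orientation: [180.0, 0.5, -0.0]
force: [-8.7, -0.1, 2.0]
width: 0.001
```

Request:
{"op": "send_rows", "data": {
  "moves": "0.0015 0 0 0 0; 0.0015 0 0 0 0; 0.0015 0 0 0 0; 0.0015 0 0 0 0; 0.0015 0 0 0 0"
}}

```text
time: 37.52
ee_pos: [0.5727, 0.0689, 0.0283]
orientation: [179.9, 1.1, -0.0]
force: [-15.5, -1.7, 2.8]
width: 0.002
```

Request:
{"op": "send_rows", "data": {
  "moves": "0.0015 0 0 0 0; 0.0015 0 0 0 0; 0.0015 0 0 0 0; 0.0015 0 0 0 0; 0.0015 0 0 0 0"
}}

```text
time: 38.15
ee_pos: [0.5794, 0.0676, 0.0278]
orientation: [179.8, 1.2, -0.1]
force: [-16.0, -2.5, 2.4]
width: -0.001
```

Request:
{"op": "send_rows", "data": {
  "moves": "0.001 0 0 0 0; 0.001 0 0 0 0; 0.001 0 0 0 0; 0.001 0 0 0 0; 0.001 0 0 0 0"
}}

```text
time: 38.78
ee_pos: [0.5835, 0.0669, 0.0276]
orientation: [179.7, 1.3, -0.1]
force: [-17.3, -4.0, 2.5]
width: -0.001
```

Request:
{"op": "send_rows", "data": {
  "moves": "-0.015 0 0 0 0; -0.02 0 0 0 0; 0 -0.061 0 0 0; 0 -0.061 0 0 0; 0 -0.061 0 0 0"
}}

```text
time: 39.4
ee_pos: [0.5611, 0.2551, 0.0307]
orientation: [-179.9, -0.2, -0.1]
force: [0.2, -0.3, 0.4]
width: 0.001
```

Request:
{"op": "send_rows", "data": {
  "moves": "0 0 0 0 0; 0.007 0 0 0 0; 0.002 0 0 0 0; 0.001 0 0 0 0; 0.001 0 0 0 0"
}}

```text
time: 40.02
ee_pos: [0.5709, 0.2519, 0.0303]
orientation: [180.0, 0.0, -0.1]
force: [-0.7, 0.2, -0.2]
width: 0.002
```

Request:
{"op": "send_rows", "data": {
  "moves": "0.001 0 0 0 0; 0.001 0 0 0 0; 0.001 0 0 0 0; 0.001 0 0 0 0; 0.001 0 0 0 0"
}}

```text
time: 40.65
ee_pos: [0.571, 0.2529, 0.0293]
orientation: [179.9, 0.5, 0.0]
force: [-10.7, -0.7, 2.1]
width: -0.003
```

Request:
{"op": "send_rows", "data": {
  "moves": "0.001 0 0 0 0; 0.001 0 0 0 0; 0.001 0 0 0 0; 0.001 0 0 0 0; 0.001 0 0 0 0"
}}

```text
time: 41.28
ee_pos: [0.5724, 0.2535, 0.0284]
orientation: [179.9, 0.9, 0.1]
force: [-14.2, 1.3, 2.5]
width: 0.001
```

Request:
{"op": "send_rows", "data": {
  "moves": "0.0015 -0.0004 0 0 0; 0.0015 -0.0004 0 0 0; 0.0015 -0.0004 0 0 0; 0.0015 -0.0004 0 0 0; 0.0015 -0.0004 0 0 0"
}}

```text
time: 41.9
ee_pos: [0.5793, 0.2563, 0.0284]
orientation: [179.9, 0.9, 0.1]
force: [-16.1, 1.6, 2.7]
width: -0.003
```

Request:
{"op": "send_rows", "data": {
  "moves": "0.0005 0 0 0 0; -0.015 0 0 0 0; -0.015 0.06 0 0 0; 0 0.062 0 0 0; 0 0.062 0 0 0"
}}

```text
time: 42.52
ee_pos: [0.5601, 0.0695, 0.0308]
orientation: [-180.0, -0.2, 0.0]
force: [1.2, -0.5, -0.3]
width: -0.002
```

```bash
python3 loc.py
```

```text
scene [641.2 162.6] 0.2 1666
side [637.7 164. ] -0.95 810
L [589.2 256.8]
R [586.2  72.8]
rearL [689.5 273.1]
rearR [685.9  53.2]
42.625 [0.5598 0.0599 0.0308] [ 1.796e+02 -1.000e-01 -8.000e-01]
```

Request:
{"op": "send_rows", "data": {
  "moves": "0.010 0 0 0 0; 0.005 0 0 0 0; 0.0015 0 0 0 0; 0.001 0 0 0 0; 0.001 0 0 0 0"
}}

```text
time: 43.25
ee_pos: [0.5769, 0.0715, 0.0302]
orientation: [180.0, 0.0, 0.0]
force: [0.0, -0.1, 0.1]
width: 0.0
```

Request:
{"op": "send_rows", "data": {
  "moves": "0.001 0 0 0 0; 0.001 0 0 0 0; 0.001 0 0 0 0; 0.001 0 0 0 0; 0.001 0 0 0 0"
}}

```text
time: 43.88
ee_pos: [0.5796, 0.0708, 0.0298]
orientation: [180.0, 0.3, -0.0]
force: [-6.0, 0.6, 1.9]
width: 0.001
```

Request:
{"op": "send_rows", "data": {
  "moves": "0.001 0 0 0 0; 0.001 0 0 0 0; 0.001 0 0 0 0; 0.001 0 0 0 0; 0.001 0 0 0 0"
}}

```text
time: 44.5
ee_pos: [0.5796, 0.0707, 0.0287]
orientation: [179.9, 0.9, -0.0]
force: [-13.0, 0.7, 3.1]
width: -0.003
```

Request:
{"op": "send_rows", "data": {
  "moves": "0.001 0 0 0 0; 0.001 0 0 0 0; 0.001 0 0 0 0; 0.001 0 0 0 0; 0.0005 0 0 0 0"
}}

```text
time: 45.12
ee_pos: [0.5815, 0.0699, 0.0281]
orientation: [179.9, 1.2, -0.0]
force: [-17.1, -1.1, 3.8]
width: 0.001
```

Request:
{"op": "send_rows", "data": {
  "moves": "0.0008 0 0 0 0; 0.0008 0 0 0 0; 0.0006 0 0 0 0; 0.0004 0 0 0 0; 0 0 0 0 0"
}}

```text
time: 45.75
ee_pos: [0.5834, 0.0694, 0.0279]
orientation: [179.8, 1.2, -0.0]
force: [-17.1, -2.4, 3.1]
width: -0.001
```

Request:
{"op": "send_rows", "data": {
  "moves": "0.0006 0 0 0 0; 0.0006 0 0 0 0; 0.0004 0 0 0 0; 0 0 0 0 0; -0.015 0 0 0 0"
}}

```text
time: 46.38
ee_pos: [0.5803, 0.0705, 0.0297]
orientation: [180.0, 0.0, -0.1]
force: [1.0, 0.3, 0.0]
width: 0.001
```

Request:
{"op": "send_rows", "data": {
  "moves": "-0.014 0 0 0 0; 0 -0.062 0 0 0; 0 -0.062 0 0 0; 0 -0.06 0 0 0; 0 0 0 0 0"
}}

```text
time: 47.0
ee_pos: [0.5664, 0.2642, 0.0306]
orientation: [-179.6, -0.2, 0.6]
force: [-0.5, -1.0, -1.0]
width: -0.002
```

Request:
{"op": "send_rows", "data": {
  "moves": "0.008 0 0 0 0; 0.003 0 0 0 0; 0.0015 0 0 0 0; 0.0015 0 0 0 0; 0.0015 0 0 0 0"
}}

```text
time: 47.62
ee_pos: [0.5772, 0.2525, 0.029]
orientation: [179.8, 0.7, -0.1]
force: [-11.3, 0.1, 1.7]
width: 0.003
```

Request:
{"op": "send_rows", "data": {
  "moves": "0.001 0 0 0 0; 0.001 0 0 0 0; 0.001 0 0 0 0; 0.001 0 0 0 0; 0.001 0 0 0 0"
}}

```text
time: 48.25
ee_pos: [0.579, 0.2533, 0.0283]
orientation: [179.8, 1.0, -0.1]
force: [-16.1, 1.8, 3.4]
width: -0.0
```

Request:
{"op": "send_rows", "data": {
  "moves": "0.001 -0.0002 0 0 0; 0.001 -0.0002 0 0 0; 0.001 -0.0002 0 0 0; 0.001 -0.0002 0 0 0; 0.0005 0 0 0 0"
}}

```text
time: 48.88
ee_pos: [0.5826, 0.2545, 0.0281]
orientation: [179.8, 1.1, -0.1]
force: [-16.9, 1.9, 4.0]
width: 0.0
```

Request:
{"op": "send_rows", "data": {
  "moves": "0.0006 0 0 0 0; 0.0006 0 0 0 0; 0.0004 0 0 0 0; 0 0 0 0 0; 0 0 0 0 0"
}}

```text
time: 49.5
ee_pos: [0.5838, 0.2548, 0.028]
orientation: [179.9, 1.1, -0.1]
force: [-17.6, 2.5, 3.7]
width: -0.002
```

Request:
{"op": "send_rows", "data": {
  "moves": "0.0005 0 0 0 0; 0.0005 0 0 0 0; 0.0003 0 0 0 0; 0 0 0 0 0; 0 0 0 0 0"
}}

```text
time: 50.12
ee_pos: [0.5841, 0.2548, 0.0279]
orientation: [179.8, 1.2, -0.0]
force: [-19.6, 2.2, 4.0]
width: 0.001
```

Request:
{"op": "send_rows", "data": {
  "moves": "-0.015 0 0 0 0; -0.014 0.06 0 0 0; 0 0.062 0 0 0; 0 0.06 0 0 0; 0 0 0 0 0"
}}

```text
time: 50.75
ee_pos: [0.5666, 0.0633, 0.0307]
orientation: [179.7, -0.1, -0.8]
force: [0.2, -0.0, 0.9]
width: -0.001
```

```bash
python3 loc.py; python3 - <<'E'
import cv2
a=cv2.imread("pics/"+sorted([f for f in __import__("os").listdir("pics") if f.startswith("scene_5") or f.startswith("scene_4")])[-1])
cv2.imwrite("pics/crop1.png",cv2.resize(a[175:270,190:320],None,fx=6,fy=6,interpolation=cv2.INTER_CUBIC))
E
```

```text
scene [643.5 162.7] -1.02 1666
side [641.3 163.9] -2.31 792
L [595.  257.8]
R [587.6  74. ]
rearL [695.7 271.8]
rearR [686.8  51.9]
50.85 [0.5667 0.0712 0.0306] [ 1.8e+02 -1.0e-01 -3.0e-01]
```

View pics/crop1.png

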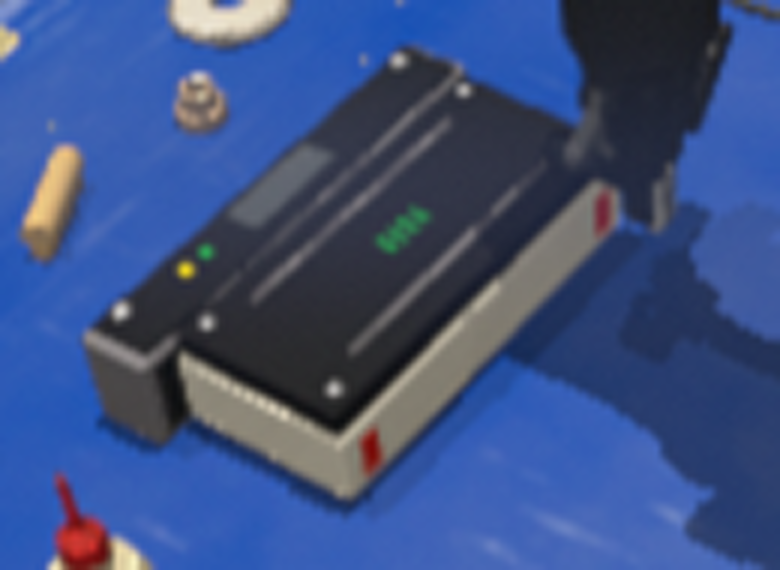

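The crop shows the battery's left rear corner seated on the dock at about (180,345), with the marks at (371,450) and (603,212). The yaw is about -1°, so the right end needs a little more.

Request:
{"op": "send_rows", "data": {
  "moves": "0.008 -0.008 0 0 0; 0.003 0 0 0 0; 0.0015 0 0 0 0; 0.0015 0 0 0 0; 0.0015 0 0 0 0"
}}

```text
time: 51.48
ee_pos: [0.5812, 0.0817, 0.0303]
orientation: [180.0, 0.0, -0.0]
force: [0.5, 0.5, 0.7]
width: -0.003
```

Request:
{"op": "send_rows", "data": {
  "moves": "0.0015 0 0 0 0; 0.0015 0 0 0 0; 0.001 0 0 0 0; 0.001 0 0 0 0; 0.001 0 0 0 0"
}}

```text
time: 52.1
ee_pos: [0.5814, 0.0814, 0.0291]
orientation: [179.9, 0.7, -0.0]
force: [-10.7, -0.5, 1.6]
width: -0.001
```

Request:
{"op": "send_rows", "data": {
  "moves": "0.001 0 0 0 0; 0.001 0 0 0 0; 0.0007 0 0 0 0; 0.0005 0 0 0 0; 0 0 0 0 0"
}}

```text
time: 52.72
ee_pos: [0.5814, 0.0813, 0.0284]
orientation: [179.9, 1.0, -0.0]
force: [-14.2, 0.2, 3.5]
width: -0.003
```

Request:
{"op": "send_rows", "data": {
  "moves": "0.0008 0 0 0 0; 0.0008 0 0 0 0; 0.0008 0 0 0 0; 0.0006 0 0 0 0; 0.0004 0 0 0 0"
}}

```text
time: 53.35
ee_pos: [0.5826, 0.0807, 0.0279]
orientation: [179.9, 1.3, -0.0]
force: [-18.0, -0.8, 4.2]
width: 0.002
```

Request:
{"op": "send_rows", "data": {
  "moves": "0.0006 0 0 0 0; 0.0006 0 0 0 0; 0.0004 0 0 0 0; 0.0002 0 0 0 0; 0 0 0 0 0"
}}

```text
time: 53.98
ee_pos: [0.5838, 0.0803, 0.0277]
orientation: [179.8, 1.4, -0.0]
force: [-18.6, -0.5, 3.7]
width: 0.002
```

Request:
{"op": "send_rows", "data": {
  "moves": "0.0005 0 0 0 0; 0.0005 0 0 0 0; 0.0003 0 0 0 0; 0 0 0 0 0; 0 0 0 0 0"
}}

```text
time: 54.6
ee_pos: [0.5847, 0.0801, 0.0276]
orientation: [179.8, 1.4, -0.0]
force: [-18.3, -1.0, 3.3]
width: 0.001
```

Request:
{"op": "send_rows", "data": {
  "moves": "0.0004 0 0 0 0; 0.0004 0 0 0 0; 0 0 0 0 0; -0.015 0 0 0 0; -0.01 0 0 0 0"
}}

```text
time: 55.22
ee_pos: [0.5729, 0.0817, 0.0304]
orientation: [-180.0, -0.1, -0.0]
force: [-0.2, -0.4, 0.2]
width: 0.001
```

Request:
{"op": "send_rows", "data": {
  "moves": "0 -0.055 0 0 0; 0 -0.055 0 0 0; 0 -0.055 0 0 0; 0 0 0 0 0; 0.004 0 0 0 0"
}}

```text
time: 55.85
ee_pos: [0.5771, 0.2466, 0.0304]
orientation: [180.0, -0.0, 0.0]
force: [0.1, -0.7, -0.3]
width: -0.002
```

Request:
{"op": "send_rows", "data": {
  "moves": "0.002 0 0 0 0; 0.0015 0 0 0 0; 0.0015 0 0 0 0; 0.0015 0 0 0 0; 0.0015 0 0 0 0"
}}

```text
time: 56.48
ee_pos: [0.5822, 0.2464, 0.0297]
orientation: [179.9, 0.3, -0.0]
force: [-6.6, -0.6, 2.1]
width: 0.002
```

Request:
{"op": "send_rows", "data": {
  "moves": "0.001 0 0 0 0; 0.001 0 0 0 0; 0.0005 0 0 0 0; 0.0005 0 0 0 0; 0 0 0 0 0"
}}

```text
time: 57.1
ee_pos: [0.5822, 0.2468, 0.029]
orientation: [179.9, 0.6, 0.0]
force: [-9.7, 0.5, 1.8]
width: 0.002
```

Request:
{"op": "send_rows", "data": {
  "moves": "0.001 0 0 0 0; 0.001 0 0 0 0; 0.001 0 0 0 0; 0.001 0 0 0 0; 0.0005 0 0 0 0"
}}

```text
time: 57.72
ee_pos: [0.5822, 0.2469, 0.028]
orientation: [179.8, 1.1, 0.1]
force: [-17.3, 0.8, 4.5]
width: 0.001
```

Request:
{"op": "send_rows", "data": {
  "moves": "0.0008 0 0 0 0; 0.0006 0 0 0 0; 0.0006 0 0 0 0; 0.0004 0 0 0 0; 0 0 0 0 0"
}}

```text
time: 58.35
ee_pos: [0.584, 0.2477, 0.0279]
orientation: [179.9, 1.2, 0.1]
force: [-16.8, 0.9, 3.9]
width: 0.002
```

Request:
{"op": "send_rows", "data": {
  "moves": "0.0006 0 0 0 0; 0.0006 0 0 0 0; 0.0004 0 0 0 0; 0 0 0 0 0; 0 0 0 0 0"
}}

```text
time: 58.98
ee_pos: [0.5844, 0.2476, 0.0277]
orientation: [179.8, 1.3, 0.1]
force: [-18.8, 0.9, 4.5]
width: 0.001
```

Request:
{"op": "send_rows", "data": {
  "moves": "-0.015 0 0 0 0; -0.011 0.055 0 0 0; 0 0.055 0 0 0; 0 0.05 0 0 0; 0 0 0 0 0"
}}

```text
time: 59.6
ee_pos: [0.5713, 0.08, 0.0307]
orientation: [179.8, -0.1, -0.5]
force: [1.2, 0.8, -0.7]
width: 0.0
```

```bash
python3 loc.py; python3 - <<'E'
import cv2,os
fs=[f for f in os.listdir("pics") if f[:6] in("scene_","side_5","side_6")]
a=cv2.imread("pics/"+sorted(f for f in fs if f.startswith("scene_59"))[-1])
cv2.imwrite("pics/crop2.png",cv2.resize(a[180:250,200:300],None,fx=8,fy=8,interpolation=cv2.INTER_CUBIC))
E
```

```text
scene [648.2 163.5] -0.13 1615
side [641.7 164.8] -1.45 797
L [594.1 258. ]
R [589.4  74.1]
rearL [694.5 273.5]
rearR [688.9  53.6]
59.7 [0.5712 0.0865 0.0306] [-1.8e+02 -1.0e-01 -1.0e-01]
```

View pics/crop2.png

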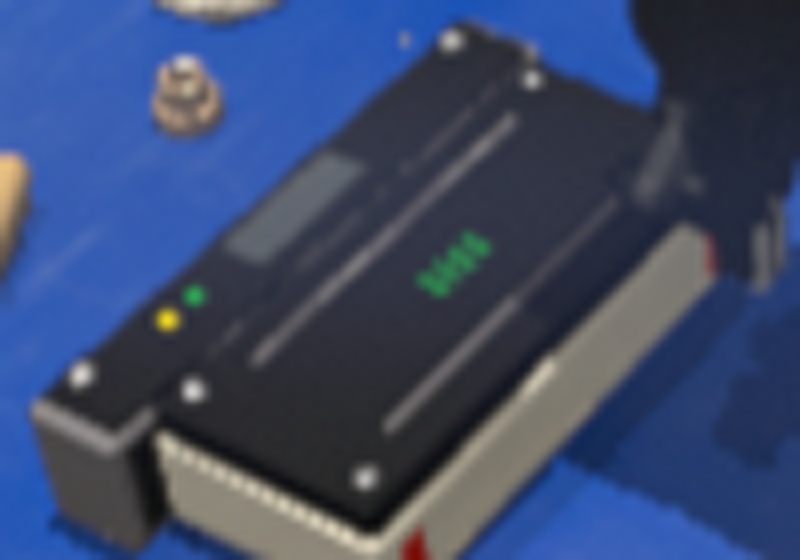

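Request:
{"op": "send_rows", "data": {
  "moves": "0.006 0 0 0 0; 0.003 0 0 0 0; 0.0015 0 0 0 0; 0.0015 0 0 0 0; 0.0015 0 0 0 0"
}}

```text
time: 60.32
ee_pos: [0.5838, 0.0869, 0.0303]
orientation: [180.0, 0.0, -0.0]
force: [-0.9, -0.1, -0.2]
width: 0.002
```

Request:
{"op": "send_rows", "data": {
  "moves": "0.001 0 0 0 0; 0.001 0 0 0 0; 0.001 0 0 0 0; 0.001 0 0 0 0; 0.001 0 0 0 0"
}}

```text
time: 60.95
ee_pos: [0.5844, 0.0866, 0.0294]
orientation: [180.0, 0.5, -0.0]
force: [-9.3, -0.3, 1.6]
width: 0.001
```

Request:
{"op": "send_rows", "data": {
  "moves": "0.0007 0 0 0 0; 0.0007 0 0 0 0; 0.0005 0 0 0 0; 0.0005 0 0 0 0; 0 0 0 0 0"
}}

```text
time: 61.58
ee_pos: [0.5843, 0.0865, 0.0288]
orientation: [179.9, 0.8, -0.0]
force: [-11.5, 0.2, 2.6]
width: -0.001
```

Request:
{"op": "send_rows", "data": {
  "moves": "0.001 0 0 0 0; 0.001 0 0 0 0; 0.001 0 0 0 0; 0.0008 0 0 0 0; 0.0005 0 0 0 0"
}}

```text
time: 62.2
ee_pos: [0.5843, 0.0864, 0.0279]
orientation: [179.9, 1.3, 0.0]
force: [-18.3, 0.1, 5.2]
width: -0.001
```

Request:
{"op": "send_rows", "data": {
  "moves": "0.0006 0 0 0 0; 0.0004 0 0 0 0; 0.0004 0 0 0 0; 0.0003 0 0 0 0; 0 0 0 0 0"
}}

```text
time: 62.82
ee_pos: [0.5851, 0.086, 0.0277]
orientation: [179.9, 1.4, 0.0]
force: [-19.3, -0.1, 4.9]
width: -0.001
```

Request:
{"op": "send_rows", "data": {
  "moves": "0.0003 0 0 0 0; 0.0002 0 0 0 0; 0 0 0 0 0; 0 0 0 0 0; 0 0 0 0 0"
}}

```text
time: 63.45
ee_pos: [0.5851, 0.086, 0.0276]
orientation: [179.9, 1.4, 0.0]
force: [-19.5, -1.0, 5.6]
width: -0.001
```

Request:
{"op": "send_rows", "data": {
  "moves": "-0.01 0 0 0 0; -0.04 0 0 0 0; -0.05 0 0 0 0; -0.03 0.05 -0.03 0 0; 0 0.06 -0.01 0 0"
}}

```text
time: 64.08
ee_pos: [0.4688, -0.0202, 0.0702]
orientation: [-180.0, -0.1, 0.3]
force: [1.7, -0.4, 0.9]
width: -0.004
```

```bash
cat > fin.py <<'E'
from h import *
from loc import rect
for n in("scene","side"):
    s=snapshot(n);W=world(s);x,y,z=np.moveaxis(W,-1,0)
    cv2.imwrite(f"pics/fin_{n}.png",s["frame"])
    reg=(y>0)&(y<.33)&(x>.5)&(x<.78)
    B=W[reg&(z>.0645)&(z<.072)&(x<.7)];print(n,"batt",[np.round(v,2) for v in rect(B)],len(B))
    # rear edge of the dock and near face of the battery, per end
    for lo,hi in((.06,.09),(.09,.12),(.12,.15),(.18,.21),(.21,.24),(.24,.26)):
        m=(y>lo)&(y<hi)
        f=x[m&(z>.02)&(z<.055)&(x>.5)&(x<.66)]
        d=x[m&(z>.055)&(z<.064)&(x>.66)&(x<.78)]
        print(lo,"near face",np.median(f)*1e3 if f.size else None,"dock rear",np.percentile(d,97)*1e3 if d.size else None)
    c=s["frame"][175:260,190:310] if n=="scene" else s["frame"][190:270,205:320]
    cv2.imwrite(f"pics/fin_{n}_crop.png",cv2.resize(c,None,fx=6,fy=6,interpolation=cv2.INTER_CUBIC))
o=get_obs();print(o["time"],o["ee_pos"],o["force"])
E
python3 fin.py
```

```text
scene batt [array([645.55, 162.68]), np.float64(0.25)] 1523
0.06 near face 598.0057587323435 dock rear 733.7825079982582
0.09 near face 597.7651604531975 dock rear 733.3752391681645
0.12 near face 597.5079152747827 dock rear 732.0350519904563
0.18 near face 597.2299520215942 dock rear 733.1865422982746
0.21 near face 596.5128964203789 dock rear 731.7656125587864
0.24 near face 596.5440180701148 dock rear 732.0977482598854
side batt [array([644.16, 164.02]), np.float64(-1.55)] 583
0.06 near face 597.5982913927627 dock rear 730.7370659449214
0.09 near face 595.3191640985266 dock rear 730.8277878192363
0.12 near face 594.9930002279702 dock rear 729.9183379819026
0.18 near face 594.9918522907919 dock rear 732.1446161258103
0.21 near face 594.8107238838911 dock rear 730.8635108186172
0.24 near face 595.1455275305592 dock rear 731.4594962612701
64.175 [ 0.47077962 -0.02924879  0.07063383] [ 0.62155089 -1.25565183 -0.18088496]
```

View pics/fin_scene_crop.png

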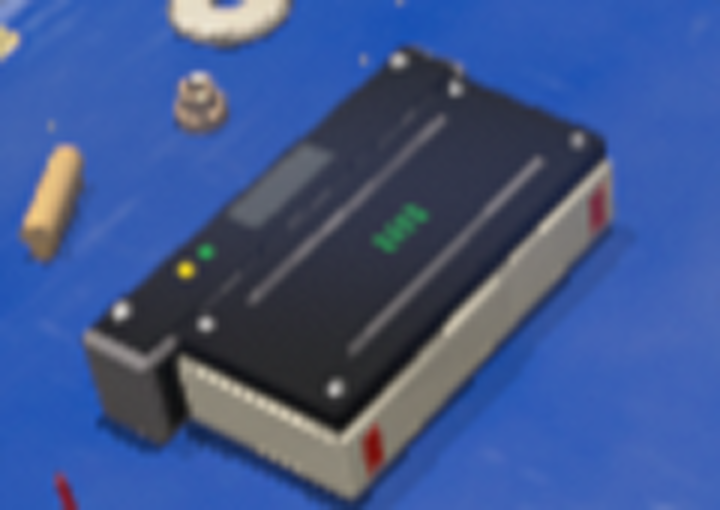

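The final crop shows the battery flush along the dock, with no visible gap from the left rear corner (180,350) to the right rear corner (460,75). The arm is clear, so I'm handing in.

```bash
python3 -c "
from cell import *
print(finish_job())"
```

```text
the job is handed in; nothing more can be done
None
```

I walked the battery onto the dock with alternating pushes at its left and right ends, backed the arm off, and handed the job in at about 64 s. No verdict was reported.

**Forces:** The highest reading on the battery was about 20.3 N in total (19.5 N forward). Readings come only at the end of each call, so a brief higher peak is possible.

**Pushed home:** On the last pushes both ends nearly stopped moving while the force rose: the left at x = 0.5844 m with about 19 N, the right at 0.5851 m with about 19.5 N. The final crop shows no visible gap to the dock. I could not see the contact pins, so how far they are pressed in is inferred from this. The last right-end push may have let the left end back off by a few tenths of a millimetre.

**Position and squareness:**
- **Sideways:** the battery is about 4 mm right of the dock's middle, against a limit of 16 mm.
- **Scene camera:** it read the battery's yaw as +0.25° and the dock's as about +0.26°, so the two are square. The near face's slope suggests up to 0.008 rad off.
- **Side camera:** its last yaw reading was -1.55°. It read about 1° lower than the scene camera throughout and saw few pixels at the end, so I relied on the scene camera.
- **Bystanders:** the arm never came near them. I did not re-measure their positions at the end.

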